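Draw back the follower rod of a grease gun and hold it

ROBOT

A 6-joint arm with a two-finger parallel gripper is mounted at the origin on the work surface. World frame = base frame: x ahead of the robot, y to its left, z up, the work surface at z = 0. Lengths are in m, angles in rad, forces in N, time in s.
With the tool pointing down it reaches from about 0.3 to 0.825 m from the base axis. Payload 5.4 kg.
Tool frame: the origin (TCP) lies at the very end of the fingers, on their centre line; the grasp point (between the pads) lies 19 mm behind it; z points along the fingers, y is the line along which they close (so a half turn about z gives the same grasp; the last joint's range is limited). The gripper opens to 92 mm and grips with 3 to 60 N. Pads are 20 mm wide; open, the fingers measure 128 mm over their backs; the gripper's body (75 mm by 189 mm) begins 69 mm behind the grasp point.
Start: joints at [1.038, 0.158, 1.597, -0, 1.386, -0.21], TCP at [0.182, 0.545, 0.215] pointing down, gripper open.
Joint ranges: [-2.91, 2.91], [-0.94, 2.29], [0.18, 2.7], [-1.29, 4.43], [0.17, 2.64], [-3, 3]. Speed limits (rad/s): [2.57, 2.57, 3.14, 3.14, 3.14, 3.14].

INTERFACE

Orientations are given as a rotation vector (axis times angle).
In Python, from workcell import bot gives the robot as it stands. Calls block until the motion is done:
- bot.goto(position, orientation): joint-space move of the TCP to a pose.
- bot.line_to(position, rot=None, max_speed=0.15): straight line of the TCP; rot=None keeps the orientation; max_speed is the mean speed in m/s.
- bot.set_joints(angles): joint-space move.
- bot.set_gripper(opening, newtons=None): opening from 0.0 (shut) to 1.0 (fully open); newtons is the grip in N (None keeps the last); returns when the fingers have stopped.
- bot.hold(seconds).
- bot.inverse_kinematics(position, orientation): joint angles nearest the present ones, or None.
- bot.read_camera(name): name is "scene" or "top" or "wrist"; returns a dict with "pixels" (400x640x3 uint8, blue, green, red), "fx", "fy", "cx", "cy" (pixels), "R" (3x3) and "t" (3): a world point X has camera coordinates R X + t. Camera axes: x right, y down, z forward; pixel columns grow to the right and rows downward; lengths in m; the calibration is good to about 2 mm. A picture is of the moment at which its call begins. There is no depth.
A pose or a line that the arm cannot do raises bot.MotionError and nothing moves.
- bot.job_done(): hands the job in; it is judged then, once.
Readings, each from a call of its own:
- bot.current_clock(): time.
- bot.current_joints(): joint angles.
- bot.current_joint_vel(): joint speeds.
- bot.current_effort(): joint torques, N m.
- bot.current_ee_pos(): TCP position.
- bot.current_tool_rot(): TCP orientation.
- bot.current_contact_force(): force on the tool from outside, world axes, zero at the start.
- bot.current_ft_torque(): the same for the moment, N m.
- bot.current_opening(): opening from 0.0 (shut) to 1.0 (fully open).
- bot.current_grip_force(): force on a finger pad.
Only numpy, scipy, OpenCV 4.12 (cv2) and the standard library are available. Lean on these libraries where they do the work, as an engineer would, in place of code of your own. Each camera call takes 0.05 s, during which the arm holds its last target. There are 200 camera calls.

TASK

The small grease gun in the bench vice is to get a new cartridge. Back the knurled bleed cap on its head off by about a quarter turn anticlockwise so that the barrel can draw air, then grip the T-handle and pull the spring-loaded follower rod back until its turned groove has just come out of the end cap, without letting the rod snap back. Finish while holding it there with the groove just out, and leave the loose things on the bench alone.

Things in the scene. Friction and masses are not known exactly. Their poses are not given: they have to be found in the camera images.
- gun: A small grease gun lying level in the vice. Origin on the barrel's axis at mid-barrel, 137 mm above the bench. y: along the barrel from head to T-handle, the way the rod is pulled; z up. Barrel 42 mm in diameter, y -75 to +75 mm. Cast head 32 mm wide at the -y end (top 17 mm, its collar 23.5 mm above the axis); a lever stands out level from it to +x, the outlet pipe runs on to y = -230 mm.
- cap_face (a point): Centre of the flat outer face of the end cap (a boss 18 mm in diameter, on a cap 45 mm in diameter), where the rod comes out; on the barrel's axis, 90 mm from the gun's origin along its y. Axes as the gun's.
- t_handle: Steel T-handle on the rod's outer end: a round upright bar, 12 mm in diameter, from 36 mm below to 38 mm above the rod's axis. Origin where it crosses that axis, 45 mm outside the end cap's face when the rod is in. Axes as the gun's. The 8 mm rod runs from the bar into the end cap: a finger between them must stay above it. A nut, 11 mm in diameter, stands 5 mm out of the other side.
- rod (a joint): How far the follower rod is pulled out, m: 0 = in, where it starts; 0.110 = inner edge of its dark turned groove (6 mm long) level with the end cap's face, the groove just come out; 0.135 = hard stop. A spring pulls it back in with about 7 N at 0 and 12.5 N at 0.110; nothing latches it.
- bleed_top (a point): Centre of the top of the bleed cap: a knurled brass cylinder, axis upright, 22 mm in diameter, 18 mm high (a 4 mm rib stands on its top), on a 15 mm boss that shows 10 mm above the head's top. It is 108 mm from the gun's origin along its -y, and 45 mm above the barrel's axis.
- bleed (a joint): Turn of the bleed cap, rad: 0 = screwed shut, grows as it is backed off anticlockwise seen from above, up to 3.0; it starts within 0.1 of shut. It stays at its height, needs about 0.06 N m to turn and stays where it is left.
- vice: Blue bench vice bolted to the bench. Jaws 106 mm wide, tops 147 mm above the bench (below the barrel's top). Origin on the bench below the barrel; y along the jaws and the gun, x from fixed to moving jaw; it reaches 132 mm to -x and 190 mm (spindle) to +x.
- cartridge: Loose: a new grease cartridge standing upright, 37 mm in diameter, 125 mm high. Origin at the centre of its underside. To be left alone.
- spanner: Loose: a 170 mm steel spanner lying on the bench. To be left alone.
- tin: Loose: a steel tin, 68 mm in diameter, 75 mm high. Origin at the centre of its underside. To be left alone.

How it is judged:
By the outcome, as a careful person would: the job done as asked, in the order asked, and still so for the second after the job is handed in, while the arm keeps its last pose, push and grip.
It also fails if it takes over 48 s, if anything falls off the work surface, if the arm or the gripper's body presses on something with over 40 N, if the wrist force passes 120 N, or if a joint passes its speed limit or range.

## Working session

There is one attempt and no reset: what is moved stays moved. The work goes in short steps, each a Python script; the robot and the scene stay as the last script left them, time stands still between calls to the robot, and variables do not carry over. Pictures are saved under pics/ and viewed, at most 10 in all, crops included, and the job is handed in when it is done.

```bash
ls; mkdir -p pics
python3 - <<'E'
from workcell import bot
import cv2,pickle
d={}
for n in("scene","top"):
    c=bot.read_camera(n);d[n]=c;cv2.imwrite(f"pics/{n}0.png",c["pixels"]);print(n,c["fx"],c["fy"],c["cx"],c["cy"],c["R"],c["t"])
pickle.dump(d,open("cams.pkl","wb"))
print(bot.current_clock(),bot.current_tool_rot())
E
```

```text
pics
scene 437.19653210810395 437.19653210810395 326.05272153098645 192.68198034555618 [[-0.78263284  0.62246717  0.00452237]
 [ 0.36929536  0.47014187 -0.8016156 ]
 [-0.50110555 -0.6257006  -0.5978227 ]] [ 0.37066007 -0.07988712  1.68675839]
top 378.418146805184 378.418146805184 314.14557641739015 195.52355772924557 [[-2.85899740e-03 -9.99995892e-01  2.05682623e-04]
 [-9.90000782e-01  2.80141292e-03 -1.41034048e-01]
 [ 1.41032893e-01 -6.06841935e-04 -9.90004725e-01]] [-0.00338442  0.49374224  1.1108672 ]
0.1 [-5.04685080e-01 -3.10018317e+00  2.43872842e-03]
```

View pics/top0.png

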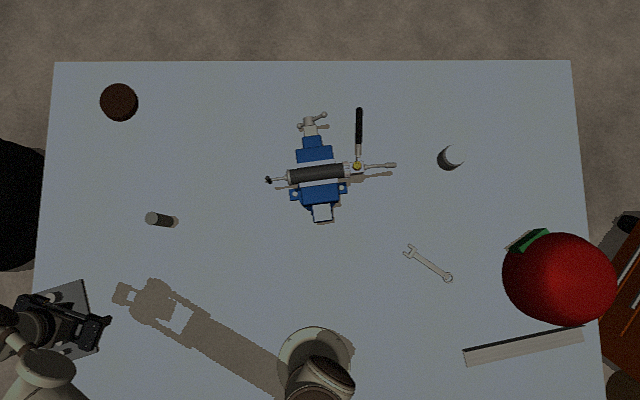

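View pics/scene0.png

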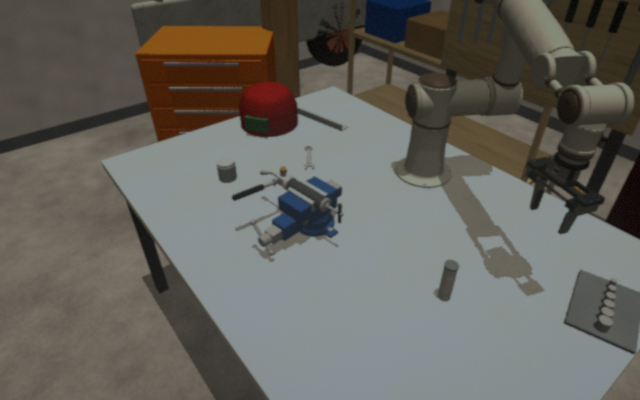

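The top view shows the gun near world x≈0.5, with its T-handle at (268,180) towards +y and the brass cap at (357,166). The lever points to +x. I'll enlarge both views.

Run:
```python
import cv2,pickle,numpy as np
d=pickle.load(open("cams.pkl","rb"))
a=d["top"]["pixels"][150:200,255:385]; b=d["scene"]["pixels"][155:245,230:360]
a=cv2.resize(a,None,fx=6,fy=6,interpolation=cv2.INTER_CUBIC)
b=cv2.resize(b,None,fx=3,fy=3,interpolation=cv2.INTER_CUBIC)
c=np.zeros((300+270,780,3),np.uint8);c[:300]=a;c[300:,:390]=b
cv2.imwrite("pics/crop1.png",cv2.convertScaleAbs(c,alpha=1.6))
```

```text
(no output)
```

View pics/crop1.png

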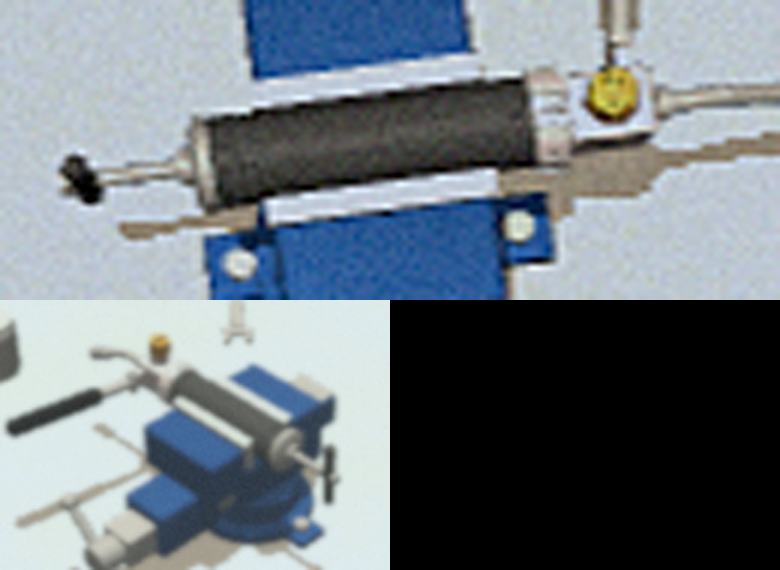

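Top crop: bleed-cap top at (612,90), T-bar top at (70,166) and bottom at (91,194). Scene crop: cap top at (160,340), bar top at (329,448) and bottom at (329,500). I'll fit the gun pose from these.

```bash
cat > h.py <<'E'
import numpy as np
def proj(c,X):
    p=c["R"]@np.asarray(X,float)+c["t"]; return np.array([c["fx"]*p[0]/p[2]+c["cx"],c["fy"]*p[1]/p[2]+c["cy"]])
def gun(q,P):
    x,y,a=q; c,s=np.cos(a),np.sin(a); return np.array([x+c*P[0]-s*P[1],y+s*P[0]+c*P[1],.137+P[2]])
E
python3 - <<'E'
from h import *; import pickle
from scipy.optimize import least_squares
d=pickle.load(open("cams.pkl","rb"))
T=lambda u,v:((u+.5)/6+254.5,(v+.5)/6+149.5)
S=lambda u,v:((u+.5)/3+229.5,(v+.5-300)/3+154.5)
B,U,L=(0,-.108,.045),(0,.135,.038),(0,.135,-.036)
def fit(O): 
    r=least_squares(lambda q:np.concatenate([proj(d[n],gun(q,P))-o for n,P,o in O]),[.5,0,0]);print(r.x,r.fun.round(1));return r.x
t=[("top",B,T(612,90)),("top",U,T(72,168)),("top",L,T(91,194))]
s=[("scene",B,S(160,340)),("scene",U,S(329,448)),("scene",L,S(329,500))]
q1=fit(t);q2=fit(s);q=fit(t+s);np.save("q.npy",q)
print(gun(q,B),gun(q,(0,.135,0)))
E
```

```text
[ 0.54136507 -0.01132719  0.13451675] [ 0.1 -0.  -0.1 -0.3 -0.   0.3]
[ 0.5385254  -0.01323307  0.13013568] [-0.1 -0.2  0.3 -1.2 -0.2  1.3]
[ 0.5405112  -0.01167061  0.13335024] [ 0.2  0.3  0.   0.   0.1  0.5 -0.4  0.3  0.3 -0.7 -0.3  1.7]
[ 0.55487039 -0.11871179  0.182     ] [0.52256223 0.12213086 0.137     ]
```

```bash
cat >> h.py <<'E'
from scipy.spatial.transform import Rotation as Ro
def down(psi):  # tool z down, tool y (closing) at world angle psi
    y=np.array([np.cos(psi),np.sin(psi),0]); z=np.array([0,0,-1.]); return Ro.from_matrix(np.c_[np.cross(y,z),y,z]).as_rotvec()
E
python3 - <<'E'
from h import *; from workcell import bot; import cv2,pickle
q=np.load("q.npy"); a=q[2]; B=gun(q,(0,-.108,.045)); H=gun(q,(0,.135,0))
for k in range(-8,8):
    psi=a+k*np.pi/8; r=[bot.inverse_kinematics(P,down(psi)) for P in ([*B[:2],.162],[*H[:2],.147])]
    print(k,[None if i is None else np.round(i,2)[[0,3,5]] for i in r])
p=down(a-np.pi/4)
j=bot.inverse_kinematics([*B[:2],.29],p); print(j)
bot.goto([*B[:2],.29],p)
c=bot.read_camera("wrist");pickle.dump(c,open("w1.pkl","wb"));cv2.imwrite("pics/w1.png",c["pixels"])
print(bot.current_clock(),bot.current_ee_pos(),bot.current_joints(),proj(c,B),proj(c,gun(q,(0,.135,.038))),proj(c,gun(q,(0,.135,-.036))))
E
```

```text
-8 [array([-0.42,  0.  ,  2.58]), None]
-7 [array([-0.42, -0.  ,  2.19]), array([ 0.  , -0.  ,  2.62])]
-6 [array([-0.42, -0.  ,  1.8 ]), array([ 0.  , -0.  ,  2.23])]
-5 [array([-0.42, -0.  ,  1.41]), array([ 0.  , -0.  ,  1.83])]
-4 [array([-0.42, -0.  ,  1.01]), array([ 0.  , -0.  ,  1.44])]
-3 [array([-0.42, -0.  ,  0.62]), array([ 0.  , -0.  ,  1.05])]
-2 [array([-0.42, -0.  ,  0.23]), array([ 0.  , -0.  ,  0.66])]
-1 [array([-0.42, -0.  , -0.16]), array([ 0.  , -0.  ,  0.26])]
0 [array([-0.42, -0.  , -0.56]), array([ 0.  , -0.  , -0.13])]
1 [array([-0.42,  0.  , -0.95]), array([ 0.  ,  0.  , -0.52])]
2 [array([-0.42,  0.  , -1.34]), array([ 0.  , -0.  , -0.91])]
3 [array([-0.42,  0.  , -1.74]), array([ 0.  , -0.  , -1.31])]
4 [array([-0.42, -0.  , -2.13]), array([ 0. , -0. , -1.7])]
5 [array([-0.42, -0.  , -2.52]), array([ 0.  , -0.  , -2.09])]
6 [array([-0.42, -0.  , -2.91]), array([ 0.  , -0.  , -2.49])]
7 [array([-0.42,  0.  ,  2.98]), array([ 0.  ,  0.  , -2.88])]
[-4.23677174e-01  9.87241785e-02  1.51459533e+00 -4.44089210e-16
  1.52827315e+00  2.28370747e-01]
2.85 [ 0.55498151 -0.11794425  0.28997152] [-4.22418541e-01  9.86609100e-02  1.51471839e+00  1.47527006e-04
  1.52832008e+00  2.28335762e-01] [319.23796915 195.11790162] [120.59328954   1.25416657] [164.49567178  25.93003618]
```

View pics/w1.png

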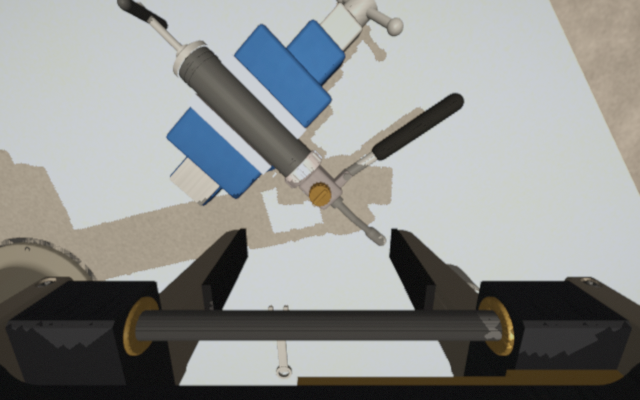

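The wrist view shows the cap top at (320,193.5), where I predicted (319,195). The T-bar top is near (125,4), also as predicted. I'll correct for the small offset, then grip, turn and release.

```bash
cat >> h.py <<'E'
def back(c,u,v,z):
    r=c["R"].T@np.array([(u-c["cx"])/c["fx"],(v-c["cy"])/c["fy"],1]); o=-c["R"].T@c["t"]; return o+r*(z-o[2])/r[2]
E
python3 - <<'E'
from h import *; from workcell import bot; import pickle,cv2
c=pickle.load(open("w1.pkl","rb")); q=np.load("q.npy"); a=q[2]
B=back(c,320,193.5,.182); print(B,gun(q,(0,-.108,.045)))
bot.set_gripper(.55,30)
bot.line_to([B[0],B[1],.163],max_speed=.12)
print(bot.current_ee_pos(),bot.current_contact_force())
bot.set_gripper(0,30)
print("grip",bot.current_opening(),bot.current_grip_force(),bot.current_contact_force(),bot.current_ft_torque(),bot.current_ee_pos())
cv2.imwrite("pics/w2.png",bot.read_camera("wrist")["pixels"])
j=np.array(bot.current_joints());p0=bot.current_ee_pos()
for f in(.5,1):
    k=j.copy();k[5]-=1.6*f;bot.set_joints(k);print(bot.current_ft_torque(),bot.current_contact_force())
print(bot.current_joints()-j,bot.current_ee_pos(),bot.current_clock())
w=bot.read_camera("wrist");cv2.imwrite("pics/w3.png",np.hstack([cv2.imread("pics/w2.png")[100:300,120:520],w["pixels"][100:300,120:520]]))
E
```

```text
[ 0.55650607 -0.11782807  0.182     ] [ 0.55487039 -0.11871179  0.182     ]
[ 0.55714054 -0.1181048   0.16402487] [-0.28935935  0.42705171 -0.20599783]
grip 0.23001488562735561 30.000118017196655 [0.92429933 0.06278187 0.12831176] [-0.17923124  0.00610056 -0.04535204] [ 0.5567447  -0.11795797  0.16321144]
[0.02333363 0.7648108  0.04418332] [-4.71922799  0.67413758  3.55256269]
[-0.11979195  1.26916728  0.0411001 ] [-6.97995398  0.05215754  5.57443088]
[-3.63166660e-04 -3.95190091e-04  5.56559556e-04 -1.50183215e-03
  2.64617353e-03 -1.59930346e+00] [ 0.55549186 -0.11815078  0.16314209] 6.975
```

View pics/w3.png

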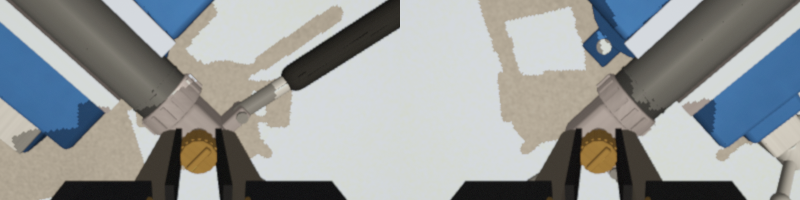

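The cap turned with the fingers: the rib stays aligned with them and the gun has rotated in view. I'll release, check from above, then move over the T-handle.

Run:
```python
from h import *; from workcell import bot; import pickle,cv2
q=np.load("q.npy"); a=q[2]
bot.set_gripper(.55)
p=np.array(bot.current_ee_pos());bot.line_to([p[0],p[1],.27],max_speed=.2)
c=bot.read_camera("wrist");im1=c["pixels"]
H=gun(q,(0,.135,0))+[.001,.001,0]
bot.goto([H[0],H[1],.27],down(a+np.pi/2))
c=bot.read_camera("wrist");pickle.dump(c,open("w4.pkl","wb"))
u1=proj(c,gun(q,(0,.135,.038)));u2=proj(c,gun(q,(0,.135,-.036)));print(u1,u2,proj(c,gun(q,(0,.09,0))),bot.current_ee_pos(),bot.current_clock())
f=lambda i,x,y,w,h:cv2.resize(i[y:y+h,x:x+w],(400,400),interpolation=cv2.INTER_CUBIC)
cv2.imwrite("pics/w4.png",np.hstack([f(im1,260,130,130,130),f(c["pixels"],220,100,200,200)]))
```

```text
[318.71736687 199.54970494] [318.6246667  182.01324624] [277.39963921 189.63664771] [0.5238861  0.12183803 0.26960369] 9.3667
```

View pics/w4.png

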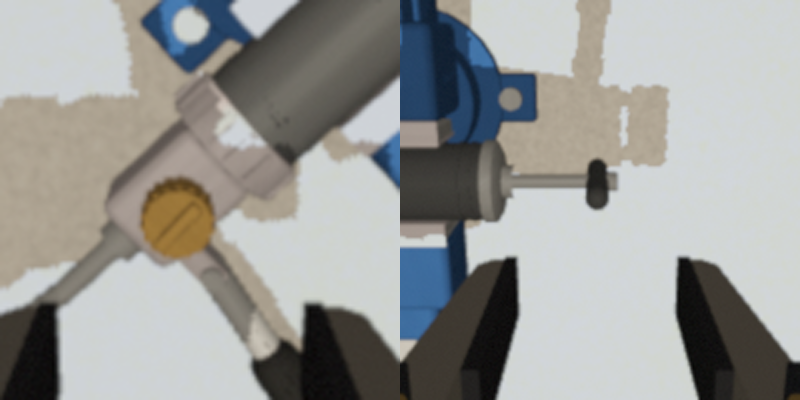

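From above, the rib has gone from perpendicular to parallel with the gun, about 90°. The T-bar top is at crop (597,197), full-image (318.5,198.3), which matches the prediction within 1 px. Next I'll descend, grip, and find the lift-off point by force.

Run:
```python
from h import *; from workcell import bot; import pickle
c=pickle.load(open("w4.pkl","rb")); q=np.load("q.npy"); a=q[2]
H=back(c,318.5,198.3,.175); d=np.array([-np.sin(a),np.cos(a),0]); print(H,gun(q,(0,.135,0)))
bot.set_gripper(.35,45)
bot.line_to([H[0],H[1],.147],max_speed=.12)
f0=np.array(bot.current_contact_force());print(f0,bot.current_ee_pos())
bot.set_gripper(0,45)
print(bot.current_opening(),bot.current_grip_force(),bot.current_contact_force()@d)
P=np.array([H[0],H[1],.147])
for s in np.arange(-.002,.0121,.001):
    bot.line_to(P+d*s,max_speed=.02);bot.hold(.1)
    f=np.array(bot.current_contact_force());print(round(s,4),((np.array(bot.current_ee_pos())-H)@d).round(4),(f@d).round(2),f.round(1))
np.savez("H.npz",P=P,d=d,H=H);print(bot.current_clock())
```

```text
[0.52134466 0.1217584  0.175     ] [0.52256223 0.12213086 0.137     ]
[-0.01406507  0.87069078  0.32676237] [0.5220499  0.12178281 0.14794388]
0.11651356201369428 45.00065244734287 0.3791705939073873
-0.002 0.0 7.76 [-0.8  7.7  2.7]
-0.001 0.0 6.19 [-1.4  6.   2.5]
0.0 0.0 3.39 [-0.8  3.3  5.7]
0.001 0.0001 0.1 [-0.2  0.1  5.3]
0.002 0.0001 -4.6 [ 0.1 -4.6  4.9]
0.003 0.0004 -6.48 [-0.3 -6.6  5. ]
0.004 0.0012 -6.58 [ 0.4 -6.6  5.1]
0.005 0.0022 -7.21 [ 0.3 -7.2  5.4]
0.006 0.0032 -7.44 [ 0.1 -7.5  5. ]
0.007 0.0042 -6.85 [ 0.  -6.9  4.9]
0.008 0.0051 -7.68 [-0.7 -7.8  4.9]
0.009 0.0061 -7.47 [ 0.2 -7.5  5. ]
0.01 0.0071 -7.06 [ 0.4 -7.1  4.6]
0.011 0.0081 -6.7 [ 0.1 -6.8  5.6]
0.012 0.0091 -7.6 [ 0.2 -7.7  5. ]
16.7083
```

Run:
```python
from h import *; from workcell import bot; import cv2,pickle
z=np.load("H.npz");P,d,H=z["P"],z["d"],z["H"]
g=lambda:(np.array(bot.current_ee_pos())-H)@d
for s in(.04,.07,.095,.108,.114):
    bot.line_to(P+d*s,max_speed=.04);bot.hold(.15)
    print(s,g().round(4),np.round(bot.current_contact_force(),1),bot.current_opening())
for _ in range(3):
    bot.hold(.3); s+=.1128-g(); bot.line_to(P+d*s,max_speed=.02)
bot.hold(.4);print(s,g(),np.round(bot.current_contact_force(),1),bot.current_opening(),bot.current_clock())
c=bot.read_camera("wrist");t=bot.read_camera("top");q=np.load("q.npy");pickle.dump((c,t),open("end.pkl","wb"))
print(proj(c,gun(q,(0,.09,.004))),proj(c,gun(q,(0,.245,.038))))
cv2.imwrite("pics/e.png",c["pixels"])
```

```text
0.04 0.0369 [ 0.1 -8.6  5.1] 0.11856984714472488
0.07 0.0665 [  0.4 -10.6   6.2] 0.11897666560423746
0.095 0.0911 [  0.1 -10.5   6.2] 0.11932736596623021
0.108 0.104 [ -0.7 -11.1   6. ] 0.11774889675774099
0.114 0.1099 [ -1.3 -12.4   7.7] 0.11827983348822711
0.11702554319722469 0.11272499103003776 [  0.4 -13.1   7.1] 0.11656463713008051 22.8583
[ 86.15402109 239.26444034] [314.04260116 265.41466052]
```

View pics/e.png

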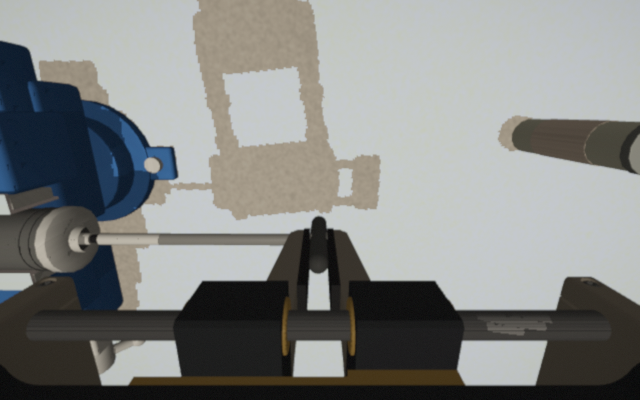

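The wrist view shows the bar held between the fingers at (318,245), with the dark groove right at the end cap near (88,239). I'll zoom in on it.

Run:
```python
import pickle,cv2
c,t=pickle.load(open("end.pkl","rb"))
cv2.imwrite("pics/e2.png",cv2.resize(c["pixels"][205:275,50:130],None,fx=8,fy=8,interpolation=cv2.INTER_CUBIC))
```

```text
(no output)
```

View pics/e2.png

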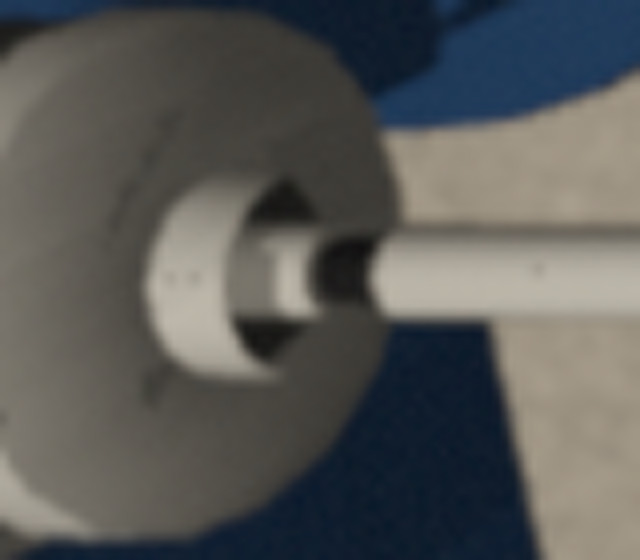

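The crop shows the whole groove clear of the end-cap face, with its inner edge at about x=312 and the face at about x=270. That puts it a few mm out, consistent with the measured 0.1127, and the hold is steady.

Run:
```python
from workcell import bot
print(bot.current_clock(),bot.current_ee_pos(),bot.current_grip_force()); print(bot.job_done())
```

```text
22.9583 [0.50685135 0.23356531 0.14742824] 45.02435423433781
the job is handed in; nothing more can be done
None
```

I backed the bleed cap off about 1.6 rad anticlockwise, then pulled the follower rod out to about 0.113 m with the groove just clear of the end cap. The job was handed in at 23 s with the arm still holding the rod there and the loose items untouched; no verdict came back.

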